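# Snug up the gearbox grease plug

### The job

The yellow grease plug on one of the two small gearboxes was left loose: turn it clockwise until it goes snug, which shows when the red ring round its port starts to creep round with it. Let the ring creep about 15 degrees along with the plug, then stop without forcing it further and let go. Leave the blue plug, which is already tight, and the computer mouse as they are.

Things in the scene. Friction and masses are not known exactly. Their poses are not given: they have to be found in the camera images.
- yellow_plug: Loose plug: yellow upright T-bar, 46 mm long (its x) x 14 wide (y) x 30 high, on a round hub 24 across, 10 high. Origin on the turning axis under the hub, 60 mm above the desk; the bar spans 10 to 40 mm above it. Turns in place, clockwise from above to tighten: 0.05 rising to 0.1 N m over an unknown 0.25 to 1.0 rad, then the taper bites at about 0.2 N m. Stays where left.
- yellow_ring (a joint): Red ring, 58 mm across, top level with the plug's origin, round the yellow plug on a fixed aluminium gearbox 90 x 80 mm. Angle in rad, clockwise from above: 0 at the start, its white mark then meeting the black tick on the gearbox. Still while the plug runs in; fingers cannot turn it; once the taper bites it turns with the plug.
- blue_tip (a point): Middle of one end of the blue plug's T-bar, 23 mm from that plug's axis, 85 mm above the desk. Same shape and size as the yellow plug, in a second, identical gearbox with its own red ring; already tight, not to be turned.
- mouse: Black computer mouse lying loose on the desk, 106 x 60 x 33 mm (x, y, z), origin at the centre of its underside. A bystander.
There are look-alikes about, which are no part of the job. Leave any green look-alike of the part that bears yellow_plug alone.

How it is judged:
By the outcome, as a careful person would: the job done as asked, in the order asked, and still so for the second after the job is handed in, with the robot touching nothing.
It also fails if it takes over 42 s, if anything falls off the work surface, if the arm or the gripper's body presses on something with over 40 N, if the wrist force passes 120 N, or if a joint passes its speed limit or range.

### The arm

A 7-joint arm with a two-finger parallel gripper is mounted at the origin on the work surface. World frame = base frame: x ahead of the robot, y to its left, z up, the work surface at z = 0. Lengths are in m, angles in rad, forces in N, time in s.
With the tool pointing down it reaches from about 0.4 to 0.85 m from the base axis. Payload 10.4 kg.
Tool frame: the origin (TCP) lies midway between the tips of the shut fingers; the grasp point (between the pads) lies 19 mm behind it; z points along the fingers, y is the line along which they close (so a half turn about z gives the same grasp; the last joint's range is limited). The gripper opens to 87 mm and grips with 3 to 60 N. Pads are 19 mm wide; open, the fingers measure 117 mm over their backs; the gripper's body (75 mm by 190 mm) begins 51 mm behind the grasp point.
Start: joints at [1.307, 0.332, -0.065, 1.46, 0.022, 1.35, -0.088], TCP at [0.149, -0.607, 0.223] pointing down, gripper open.
Joint ranges: [-2.6, 2.6], [-0.5, 2.12], [-1.47, 1.34], [0.16, 2.42], [-1.27, 4.41], [0.06, 2.06], [-2.6, 2.6]. Speed limits (rad/s): [2.22, 2.22, 2.79, 2.79, 3.14, 3.14, 3.14].

### API

Orientations are given as a unit quaternion [x, y, z, w].
In Python, from bench import r gives the robot as it stands.
- The arm moves only by the tool arm_command, never from a script. Its argument "moves" is one flat list of numbers, 4 for each row, row after row: the shift along the tool's x, y, z in cm, then the turn about the tool's z in degrees. A call has 1 to 12 rows; each row shifts and turns the commanded pose from where the row before left it, along the tool's axes as they then stand; what a row does not reach is not made up. A row lasts 1/12 s, in which the tool goes at most 41.7 mm and 7.16 degrees, less where a joint would pass 70% of its speed; a pose out of reach is approached as far as the arm can. A call with a gripper value outside its range is refused whole. "fingers" is the opening in per cent of the stroke, from 0 (shut) to 100 (fully open), set as the call begins (left out, the last holds). The fingers move at their own pace and stop on an object; "squeeze" is the grip in N (left out, the last holds). Time passes only in rows, so rows that do not move let the fingers close. It gives the time, the measured TCP pose, the force, the opening and the grip force at its end, in the units of the state.
- r.read_state(): the state, without advancing time (a new reading comes with each control period).
- r.camera(name): name is "scene" or "top"; returns the picture (420x560x3 uint8, red, green, blue); there is no depth.
- r.camera_info(name): a dict with "fx", "fy", "cx", "cy" (pixels), "k1" (the pictures are not rectified: a ray, as slopes to the right and down, at radius r is drawn at 1 + k1 r^2 times it, then the intrinsics apply), "origin" and "attitude" of the camera in the world. Camera axes: x right, y up, looking along -z (the intrinsics and any distortion apply to the point x, -y, -z); pixel columns grow to the right and rows downward; lengths in m; the calibration is good to about 2 mm. A picture is of the moment at which its call begins. camera_info takes no time and is no camera call.
- r.close_job(): hands the job in; it is judged then, once.
The state is a dict: "time": time; "joint_positions": joint angles; "joint_vel": joint speeds; "joint_torque": joint torques, N m; "ee_pos": TCP position; "eef_rot": TCP orientation; "ft_force": force on the tool from outside, world axes, zero at the start; "torque": the same for the moment, N m; "width": finger opening in m; "grip_force": force on a finger pad.
Only numpy, scipy, OpenCV 4.12 (cv2) and the standard library are available. Lean on these libraries where they do the work, as an engineer would, in place of code of your own. Each camera call takes 0.05 s, during which the arm holds its last target. There are 200 camera calls.

## Working session

There is one attempt and no reset: what is moved stays moved. The work goes in short steps, Python scripts to look and compute and a tool call to move; the robot and the scene stay as the last step left them, time stands still between calls to the robot, and variables do not carry over. Pictures are saved under pics/ and viewed, at most 10 in all, crops included, and the job is handed in when it is done.

Besides the shell and the picture viewer there is one more tool, called as name(argument=value, ...) on one line, values as JSON. arm_command: Moves the arm, as the interface text tells. Its arguments: {"type":"object","properties":{"moves":{"type":"array"},"fingers":{"type":"number"},"squeeze":{"type":"number"}},"required":["moves"]}

```bash
mkdir -p pics; python3 - <<'E'
from bench import r
import cv2
for n in("scene","top"):
    cv2.imwrite(f"pics/{n}0.png",r.camera(n)[:,:,::-1]); print(r.camera_info(n))
s=r.read_state();print(s)
E
```

```text
{'fx': 471.02930644939505, 'fy': 471.02930644939505, 'cx': 279.8179959167195, 'cy': 209.16259562523788, 'k1': -0.14997765585808628, 'origin': array([0.89634439, 0.87605119, 0.6929744 ]), 'attitude': array([0.12245298, 0.44569008, 0.85457912, 0.23677024])}
{'fx': 536.3010794487896, 'fy': 536.3010794487896, 'cx': 288.8398795820836, 'cy': 200.73920164226243, 'k1': -0.2062798876993302, 'origin': array([0.22178281, 0.11383803, 1.48332768]), 'attitude': array([ 0.05051455, -0.05549438, -0.69867267,  0.71149502])}
{'time': 0.1, 'joint_positions': array([ 1.30738784,  0.33277838, -0.06469832,  1.46085122,  0.02158972,
        1.34988044, -0.08847839]), 'joint_vel': array([-1.50977903e-04, -1.18993511e-03,  9.64046189e-04, -1.24331876e-03,
        4.51128851e-04, -8.26315495e-05,  3.16804577e-04]), 'joint_torque': array([ 2.08476333e-03, -6.24544787e+01,  2.49615661e-02, -3.90713954e+01,
       -6.14758534e-02,  3.65618686e-02, -3.33258754e-07]), 'ee_pos': array([ 0.1489742 , -0.60663861,  0.22185532]), 'eef_rot': array([ 9.92757763e-01,  1.20131805e-01, -9.59345066e-05, -6.03671443e-04]), 'ft_force': array([0.72323993, 0.79288998, 0.78452492]), 'torque': array([-0.0152237 ,  0.03019843, -0.02534271]), 'grip_force': 0.0, 'width': 0.08728309265197157}
```

View pics/scene0.png

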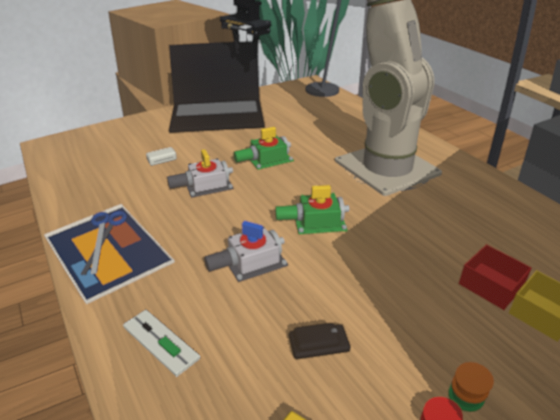

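View pics/top0.png

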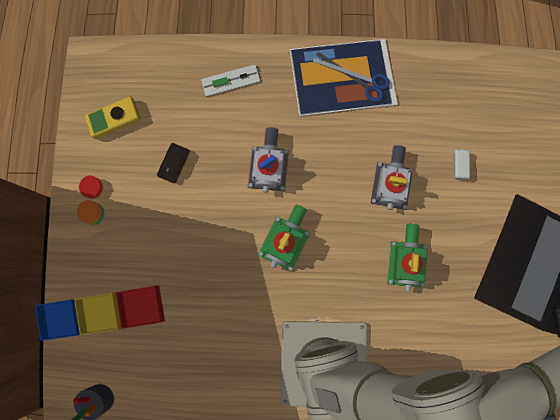

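Candidates for the yellow plug (top view): the grey gearbox at (397,182), the green look-alikes at (285,242) and (412,263), and the blue plug on grey at (268,165). The one I want is on the grey box at (397,182); I'll check it in a close crop.

```bash
cat > h.py <<'E'
from bench import r
import cv2, numpy as np
from scipy.spatial.transform import Rotation as R
def pix2world(n,u,v,z):
    c=r.camera_info(n);K=np.array([[c['fx'],0,c['cx']],[0,c['fy'],c['cy']],[0,0,1]])
    p=cv2.undistortPoints(np.array([[[u,v]]],float),K,np.array([c['k1'],0,0,0]))[0,0]
    A=R.from_quat(c['attitude']).as_matrix(); d=A@np.array([p[0],-p[1],-1]); o=c['origin']
    return o+d*(z-o[2])/d[2]
def proj(n,P):
    c=r.camera_info(n);A=R.from_quat(c['attitude']).as_matrix()
    q=A.T@(np.array(P)-c['origin']);x,y=q[0]/-q[2],-q[1]/-q[2];f=1+c['k1']*(x*x+y*y)
    return np.array([c['cx']+c['fx']*x*f,c['cy']+c['fy']*y*f])
def crop(img,name,u0,v0,w,h,k):
    cv2.imwrite(name,cv2.resize(img[v0:v0+h,u0:u0+w,::-1],None,fx=k,fy=k,interpolation=cv2.INTER_CUBIC))
E
python3 - <<'E'
from h import *
im=cv2.imread('pics/top0.png')[:,:,::-1]; s=cv2.imread('pics/scene0.png')[:,:,::-1]
a=cv2.resize(im[150:220,362:432],(560,560),interpolation=cv2.INTER_CUBIC)
cv2.imwrite('pics/c1.png',a[:,:,::-1])
b=cv2.resize(s[140:200,170:240],(240,206),interpolation=cv2.INTER_CUBIC)
c=np.zeros((560,800,3),np.uint8);c[:,:560]=a;c[:206,560:]=b
cv2.imwrite('pics/c1.png',c[:,:,::-1])
hsv=cv2.cvtColor(np.ascontiguousarray(im),cv2.COLOR_RGB2HSV)
m=cv2.inRange(hsv,(20,120,120),(35,255,255));m[:165]=0;m[205:]=0;m[:,:375]=0;m[:,425:]=0
ys,xs=np.nonzero(m);print(len(xs),xs.mean(),ys.mean(),cv2.minAreaRect(np.c_[xs,ys].astype(np.float32)))
m2=cv2.inRange(hsv,(0,150,100),(8,255,255));m2[:165]=0;m2[205:]=0;m2[:,:375]=0;m2[:,425:]=0
ys,xs=np.nonzero(m2|m);print(cv2.fitEllipse(cv2.convexHull(np.c_[xs,ys].astype(np.float32))))
print(pix2world('top',397,182,.1),pix2world('top',397,182,.06))
E
```

```text
103 397.50485436893206 179.9126213592233 ((397.5, 180.5), (9.0, 17.0), 90.0)
((395.676513671875, 181.96983337402344), (20.08037757873535, 20.561138153076172), 105.25502014160156)
[ 0.48664449 -0.17985333  0.1       ] [ 0.49430317 -0.18834565  0.06      ]
```

View pics/c1.png

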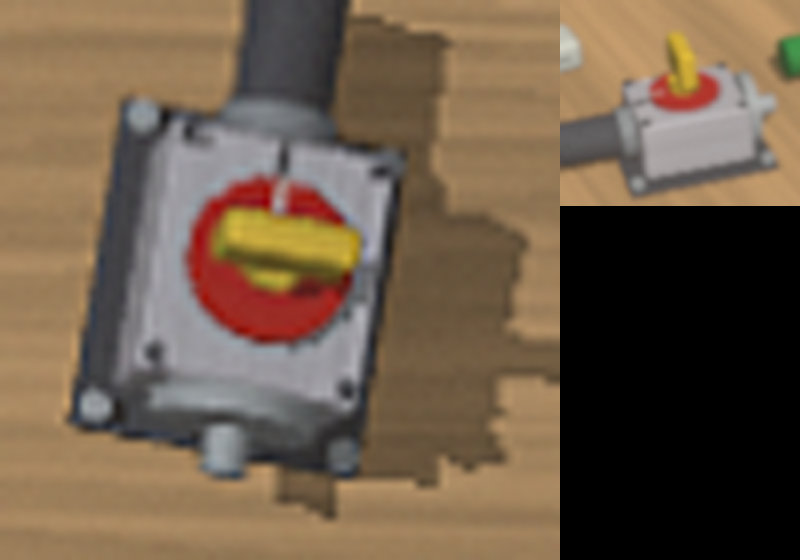

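The crop shows the grey box with the yellow bar: its ends are at crop (220,222) and (358,246), the ring centre is at (272,260), and the white mark (281,195) meets the black tick (284,155). The choice is right.

```bash
python3 - <<'E'
from h import *
f=lambda a,b,z:pix2world('top',362+(a+.5)/8-.5,150+(b+.5)/8-.5,z)
L=f(220,224,.1);Rr=f(358,246,.1);c=f(272,260,.06);m=(L+Rr)/2
print(L,Rr,np.linalg.norm(L-Rr),'mid',m,'ring',c)
d=Rr-L;print('bar az',np.degrees(np.arctan2(d[1],d[0])))
for p in [(475,300),(520,195)]:print(pix2world('top',*p,.01))
for p in [(173,128),(263,123)]:print(pix2world('scene',*p,.01))
print(proj('scene',[.149,-.607,.223]))
mk=f(281,195,.06)-c;print('mark az',np.degrees(np.arctan2(mk[1],mk[0])))
E
```

```text
[ 0.4981448  -0.15861804  0.1       ] [ 0.49177026 -0.20516185  0.1       ] 0.04697830472145831 mid [ 0.49495753 -0.18188995  0.1       ] ring [ 0.4940413  -0.18434878  0.06      ]
bar az -97.79859058778672
[ 0.17298819 -0.42151396  0.01      ]
[ 0.47424117 -0.56818532  0.01      ]
[ 0.45899495 -0.5675029   0.01      ]
[ 0.17780389 -0.43903987  0.01      ]
[245.71080035  49.18190573]
mark az -8.76433529693232
```

arm_command(moves=[0, 0, -4, 0, 0, 0, -4, 0, 0, 0, -4, 0, 0, 0, -4, 0, 0, 0, -2, 0, 0, 0, 0, 0])

```text
time: 0.6
ee_pos: [0.1494, -0.6079, 0.408]
eef_rot: [0.993, 0.12, 0.001, 0.004]
ft_force: [-0.2, -1.0, -0.3]
width: 0.087
grip_force: 0.0
```

arm_command(moves=[3.1, -2.35, 0, 0, 3.1, -2.35, 0, 0, 3.1, -2.35, 0, 0, 3.1, -2.35, 0, 0, 3.1, -2.35, 0, 0, 3.1, -2.35, 0, 0, 3.1, -2.35, 0, 0, 3.1, -2.35, 0, 0, 3.1, -2.35, 0, 0, 3.1, -2.35, 0, 0, 3.1, -2.35, 0, 0, 3.1, -2.35, 0, 0])

```text
time: 1.6
ee_pos: [0.4437, -0.2426, 0.4019]
eef_rot: [0.993, 0.12, -0.0, -0.0]
ft_force: [1.0, -1.1, -0.2]
width: 0.0872
grip_force: 0.0
```

arm_command(moves=[3.1, -2.35, 0, 0, 3.1, -2.35, 0, 0, 0, 0, 2, -6.8, 0, 0, 2, -6.8, 0, 0, 2, -6.8, 0, 0, 2, -6.8, 0, 0, 2, -6.8, 0, 0, 2, -6.8, 0, 0, 2, -6.8, 0, 0, 2, -6.8, 0, 0, 2, -6.8, 0, 0, 0, -6.8], fingers=60)

```text
time: 2.6
ee_pos: [0.4898, -0.1834, 0.2178]
eef_rot: [0.754, 0.657, -0.001, -0.003]
ft_force: [-0.3, -0.3, -0.2]
width: 0.0523
grip_force: 0.0
```

```bash
cat > st.py <<'E'
from h import *
s=r.read_state();M=R.from_quat(s['eef_rot']).as_matrix()
print(s['time'],s['ee_pos'].round(4),s['joint_positions'].round(3),s['width'],s['grip_force'],'T',s['torque'].round(3),'F',s['ft_force'].round(2))
print('y az',np.degrees(np.arctan2(M[1,1],M[0,1])),'z',M[:,2].round(4))
print('to target (tool cm)',(M.T@(np.array([.4943,-.183,.074])-s['ee_pos'])*100).round(2))
E
python3 st.py
```

```text
2.6 [ 0.4898 -0.1834  0.2178] [ 0.792  0.159 -0.571  1.705  0.088  1.31   0.066] 0.05225145352774536 0.0 T [-0.005 -0.03  -0.008] F [-0.34 -0.29 -0.17]
y az -7.862208396134273 z [-0.0061  0.0026 -1.    ]
to target (tool cm) [ 0.07  0.54 14.38]
```

arm_command(moves=[0, 0.3, 3, 0, 0, 0.2, 3, 0, 0, 0, 3, 0, 0, 0, 2, 0, 0, 0, 0, 0, 0, 0, 0, 0])

```text
time: 3.1
ee_pos: [0.4962, -0.1843, 0.1118]
eef_rot: [0.756, 0.655, -0.0, -0.001]
ft_force: [0.9, 0.2, 0.8]
width: 0.0521
grip_force: 0.0
```

```bash
python3 st.py; python3 - <<'E'
from h import *
a=cv2.resize(r.camera('top')[140:230,352:442],(400,400),interpolation=cv2.INTER_CUBIC)
b=cv2.resize(r.camera('scene')[90:220,140:270],(400,400),interpolation=cv2.INTER_CUBIC)
cv2.imwrite('pics/c2.png',np.hstack([a,b])[:,:,::-1])
E
```

```text
3.1 [ 0.4962 -0.1843  0.1118] [ 0.766  0.269 -0.563  1.821  0.159  1.099  0.004] 0.052059078875996326 0.0 T [-0.061 -0.124  0.007] F [0.91 0.19 0.78]
y az -8.189721075877724 z [-0.0023  0.0013 -1.    ]
to target (tool cm) [ 0.1  -0.2   3.78]
```

View pics/c2.png

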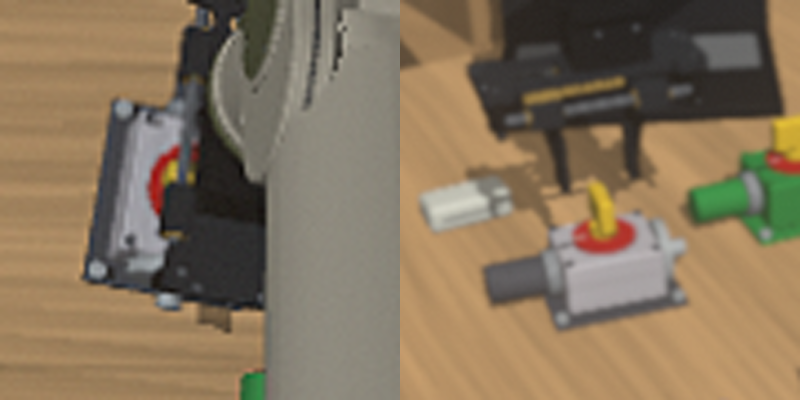

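The fingertips (crop right, 568,190 and 632,178) straddle the bar top (597,185), with the ring mark on its left side. I'll lower and grip.

arm_command(moves=[0.1, -0.1, 1.3, 0, 0, -0.1, 1.3, 0, 0, 0, 1.2, 0, 0, 0, 0, 0, 0, 0, 0, 0])

```text
time: 3.62
ee_pos: [0.4954, -0.1835, 0.075]
eef_rot: [0.756, 0.655, 0.0, 0.0]
ft_force: [-0.6, -0.2, -1.2]
width: 0.0523
grip_force: 0.0
```

arm_command(moves=[0, 0, 0, 0, 0, 0, 0, 0, 0, 0, 0, 0, 0, 0, 0, 0, 0, 0, 0, 0, 0, 0, 0, 0, 0, 0, 0, 0, 0, 0, 0, 0], fingers=0, squeeze=20)

```text
time: 4.28
ee_pos: [0.4962, -0.1835, 0.0748]
eef_rot: [0.756, 0.655, 0.001, 0.001]
ft_force: [4.8, -0.1, -2.3]
width: 0.0138
grip_force: 20.0
```

```bash
python3 st.py
```

```text
4.2833 [ 0.4962 -0.1835  0.0748] [ 0.754  0.311 -0.555  1.859  0.19   1.022 -0.022] 0.013794381134458019 19.999242258199956 T [-0.106 -1.204  0.082] F [ 4.85 -0.12 -2.3 ]
y az -8.187119267797952 z [ 2.3e-03 -4.0e-04 -1.0e+00]
to target (tool cm) [ 0.02 -0.2   0.08]
```

arm_command(moves=[0, 0.1, 0, 0, 0, 0, 0, 0, 0, 0, 0, 3, 0, 0, 0, 3, 0, 0, 0, 3, 0, 0, 0, 0], squeeze=45)

```text
time: 4.78
ee_pos: [0.4969, -0.1836, 0.0748]
eef_rot: [0.806, 0.592, 0.0, 0.001]
ft_force: [4.6, -1.0, -0.9]
width: 0.0136
grip_force: 45.0
```

```bash
python3 st.py
```

```text
4.7833 [ 0.4969 -0.1836  0.0748] [ 0.732  0.308 -0.53   1.858  0.181  1.021 -0.175] 0.013642479975411771 44.99973580939695 T [-0.184 -1.135  0.024] F [ 4.63 -0.95 -0.86]
y az -17.33878815665508 z [ 1.4e-03 -3.0e-04 -1.0e+00]
to target (tool cm) [-0.02 -0.26  0.08]
```

```bash
cat > tq.py <<'E'
from h import *
T=[];F=[];J=[]
for i in range(4):
    im=r.camera('scene'); s=r.read_state(); T.append(s['torque']);F.append(s['ft_force']);J.append(s['joint_torque'][6])
M=R.from_quat(s['eef_rot']).as_matrix()
n='pics/s_%05.2f.png'%s['time'];cv2.imwrite(n,im[:,:,::-1])
print('%.2f'%s['time'],'az %.2f'%np.degrees(np.arctan2(M[1,1],M[0,1])),'Tz',np.mean([t[2] for t in T]).round(3),np.std([t[2] for t in T]).round(3),'F',np.mean(F,0).round(2),'j7',np.mean(J).round(3),s['ee_pos'].round(4))
E
python3 tq.py
```

```text
4.98 az -17.08 Tz 0.01 0.028 F [ 5.06 -0.47 -1.54] j7 -0.26 [ 0.4969 -0.1837  0.0748]
```

arm_command(moves=[0, 0.1, 0, 0, 0, 0, 0, 2.5, 0, 0, 0, 2.5, 0, 0, 0, 0])

```text
time: 5.32
ee_pos: [0.4973, -0.1838, 0.0747]
eef_rot: [0.83, 0.557, 0.0, 0.0]
ft_force: [1.9, -0.2, 1.9]
width: 0.0139
grip_force: 45.0
```

```bash
python3 tq.py
```

```text
5.52 az -22.10 Tz 0.018 0.019 F [2.4  0.35 2.77] j7 -0.207 [ 0.4973 -0.1838  0.0747]
```

arm_command(moves=[0, 0.05, 0, 2.5, 0, 0, 0, 2.5])

```text
time: 5.68
ee_pos: [0.4976, -0.184, 0.0747]
eef_rot: [0.854, 0.521, -0.0, -0.0]
ft_force: [2.4, 0.6, 3.3]
width: 0.0135
grip_force: 45.0
```

```bash
python3 tq.py
```

```text
5.88 az -27.07 Tz 0.067 0.07 F [2.15 1.2  4.21] j7 -0.229 [ 0.4977 -0.1839  0.0747]
```

arm_command(moves=[0, 0, 0, 2.5, 0, 0, 0, 2.5])

```text
time: 6.05
ee_pos: [0.4979, -0.1841, 0.0747]
eef_rot: [0.875, 0.483, 0.0, 0.0]
ft_force: [3.9, -0.5, 1.9]
width: 0.0139
grip_force: 45.0
```

```bash
python3 tq.py
```

```text
6.25 az -32.07 Tz 0.063 0.038 F [3.74 0.07 3.37] j7 -0.234 [ 0.4979 -0.1841  0.0747]
```

```bash
cat > mont.py <<'E'
import sys,cv2,numpy as np
fs=sys.argv[2:]
t=[cv2.resize(cv2.imread(f)[150:186,180:240],(400,240),interpolation=cv2.INTER_CUBIC) for f in fs]
while len(t)%2:t.append(t[-1]*0)
cv2.imwrite(sys.argv[1],np.vstack([np.hstack(t[i:i+2]) for i in range(0,len(t),2)]))
E
python3 mont.py pics/m1.png pics/scene0.png pics/s_06.25.png
```

```text
(no output)
```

View pics/m1.png

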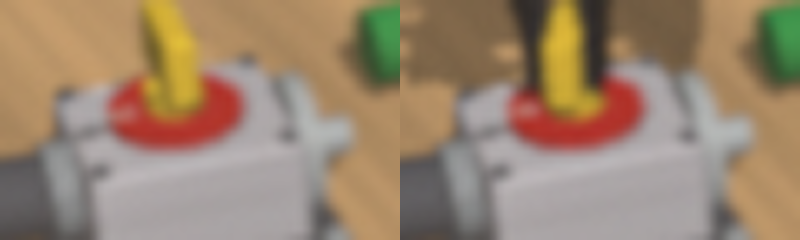

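The mark is clearly visible at left, (122,113) before and about (123,110) now. I'll track its azimuth numerically by unwrapping the ring.

```bash
cat > mark.py <<'E'
from h import *
import sys
az=np.arange(60,-90.1,-1); C=np.array([.4945,-.184,.06])
for f in sys.argv[1:]:
    im=cv2.imread(f).astype(np.float32); P=[]
    for rr in np.arange(.019,.0271,.001):
        P.append([proj('scene',C+rr*np.array([np.cos(a),np.sin(a),0])) for a in np.radians(az)])
    P=np.array(P,np.float32)
    w=cv2.remap(im,P[...,0],P[...,1],cv2.INTER_LINEAR); g=(w[...,1]/(w[...,2]+1)).mean(0)
    k=(az<35)&(az>-62); q=np.clip(g[k]-np.median(g[k])-.08,0,None)
    print(f,'az %.1f'%((q*az[k]).sum()/q.sum()),'med',np.median(g[k]).round(2),'|',' '.join('%d'%(100*v) for v in g[::5]))
E
python3 mark.py pics/scene0.png pics/s_*.png
```

```text
pics/scene0.png az -12.5 med 0.4 | 31 31 31 31 31 31 31 31 31 33 36 41 45 50 52 51 50 46 42 39 38 36 38 41 46 54 63 71 77 80 82
pics/s_04.98.png az -34.4 med 0.42 | 30 29 30 30 30 30 30 29 30 32 35 40 45 50 52 52 50 47 43 41 41 41 44 49 55 63 73 80 83 83 82Traceback (most recent call last):
  File "mark.py", line 7, in <module>
    P.append([proj('scene',C+rr*np.array([np.cos(a),np.sin(a),0])) for a in np.radians(az)])
              ~~~~^^^^^^^^^^^^^^^^^^^^^^^^^^^^^^^^^^^^^^^^^^^^^^^^
  File "h.py", line 10, in proj
    c=r.camera_info(n);A=R.from_quat(c['attitude']).as_matrix()
ValueError: time passes only in moves, steps and waits
```

```bash
sed -i 's/r\.camera_info(n)/CI(n)/; ' h.py; sed -i '4i import functools\nCI=functools.lru_cache(None)(lambda n:r.camera_info(n))' h.py
sed -i 's/np.arange(.019,.0271,.001)/np.arange(.017,.0251,.001)/; s/C=np.array(.*; */C=np.array([.4945,-.184,.06]);/; s/az>-62/az>-48/' mark.py; sed -i 's/C=np.array.*$/C=np.array([.4950,-.1830,.06])/' mark.py
python3 mark.py pics/scene0.png pics/s_*.png
```

```text
pics/scene0.png az -15.8 med 0.4 | 32 32 32 32 32 32 32 31 32 33 35 38 42 46 49 49 49 47 44 41 40 39 40 45 52 60 69 75 80 82 82
pics/s_04.98.png az nan med 0.44 | 30 30 30 31 31 31 31 30 30 31 33 37 41 45 48 49 49 48 46 44 44 45 47 53 60 67 75 81 83 82 82
pics/s_05.52.png az nan med 0.45 | 30 30 31 30 31 31 31 30 30 31 33 36 41 45 48 49 50 49 47 45 45 46 48 54 61 70 78 82 83 83 82
pics/s_05.88.png az nan med 0.44 | 30 30 30 31 31 31 31 30 30 30 32 34 38 42 46 47 48 47 46 45 46 47 50 57 65 73 79 82 83 82 82
pics/s_06.25.png az -23.6 med 0.43 | 30 30 30 30 31 31 30 30 30 30 30 32 36 41 45 49 53 53 51 49 48 48 50 56 65 73 79 82 83 83 82mark.py:11: RuntimeWarning: invalid value encountered in scalar divide
  print(f,'az %.1f'%((q*az[k]).sum()/q.sum()),'med',np.median(g[k]).round(2),'|',' '.join('%d'%(100*v) for v in g[::5]))
```

```bash
sed -i 's/w\[...,1\]\//w[...,0]\//; s/np.arange(.017,.0251/np.arange(.018,.0261/; s/-.08,0/-.03,0/; s/C=np.array.*$/C=np.array([.4948,-.1838,.06])/' mark.py
python3 mark.py pics/scene0.png pics/s_*.png
```

```text
pics/scene0.png az -13.9 med 0.34 | 25 25 25 25 25 25 25 25 25 27 30 34 39 43 45 45 44 41 37 34 32 29 28 27 27 26 27 28 29 30 30
pics/s_04.98.png az -14.7 med 0.36 | 24 24 24 24 24 24 24 24 24 27 30 34 39 43 45 46 45 42 39 36 35 34 34 37 40 45 51 54 49 39 32
pics/s_05.52.png az -15.3 med 0.37 | 24 24 24 25 24 24 24 24 25 26 29 34 38 43 46 46 45 43 40 37 37 36 36 39 43 48 51 49 41 33 28
pics/s_05.88.png az -16.0 med 0.37 | 24 24 24 24 25 25 25 24 24 26 28 32 36 41 44 44 44 42 40 37 37 36 36 39 42 43 42 38 32 28 27
pics/s_06.25.png az -22.0 med 0.38 | 24 24 24 24 24 24 24 24 24 25 26 29 34 39 43 47 49 48 45 43 40 37 35 36 37 37 35 31 28 27 26
```

arm_command(moves=[0, 0, 0, 3])

```text
time: 6.33
ee_pos: [0.498, -0.1842, 0.0747]
eef_rot: [0.887, 0.462, 0.0, 0.0]
ft_force: [5.2, -0.7, 1.8]
width: 0.0137
grip_force: 45.0
```

```bash
python3 tq.py; python3 mark.py `ls pics/s_*.png|tail -1`; python3 mont.py pics/m2.png pics/scene0.png pics/s_05.52.png pics/s_06.25.png `ls pics/s_*.png|tail -1`
```

```text
6.53 az -35.05 Tz 0.071 0.058 F [ 5.12 -0.64  2.54] j7 -0.073 [ 0.4981 -0.1842  0.0747]
pics/s_06.53.png az -23.2 med 0.37 | 24 24 24 24 24 24 24 24 24 24 25 28 32 37 42 46 50 49 46 43 40 36 34 35 35 34 32 29 27 26 26
```

View pics/m2.png

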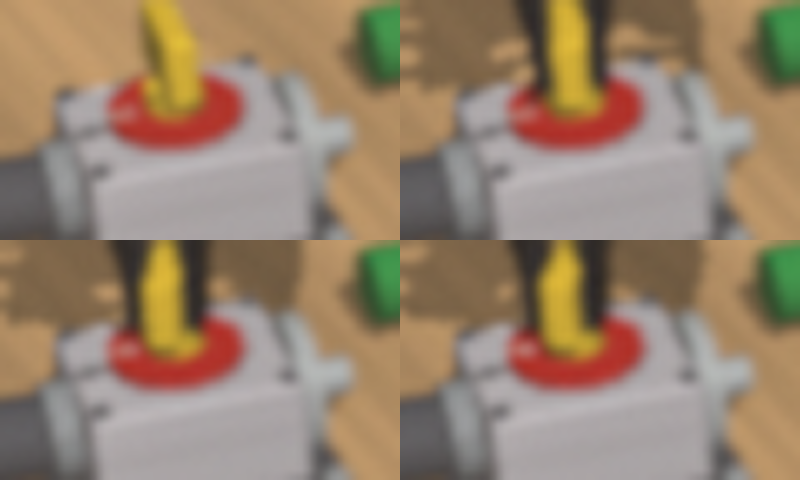

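The mark has crept up in the last two frames, from (122,113) to about (123,108), so the ring is turning: about 7–8° by the profile shift, with bite near az −27. I'll go a bit further, then check.

arm_command(moves=[0, 0, 0, 2, 0, 0, 0, 2, 0, 0, 0, 0])

```text
time: 6.78
ee_pos: [0.4983, -0.1844, 0.0748]
eef_rot: [0.903, 0.429, 0.001, 0.001]
ft_force: [6.1, -2.4, 0.9]
width: 0.0133
grip_force: 45.0
```

```bash
python3 tq.py; python3 mark.py `ls pics/s_*.png|tail -1`
```

```text
6.98 az -39.04 Tz 0.078 0.042 F [ 6.13 -1.05  0.94] j7 -0.2 [ 0.4983 -0.1844  0.0747]
pics/s_06.98.png az -24.2 med 0.36 | 24 24 24 24 24 25 25 25 25 25 25 27 30 35 40 44 48 47 45 43 40 36 34 34 33 31 30 28 26 27 26
```

Release and back off to look from the top.

arm_command(moves=[0, 0, 0, 0, 0, 0, 0, 0, 0, 0, 0, 0, 0, 0, 0, 0, 0, 0, 0, 0], fingers=60)

```text
time: 7.4
ee_pos: [0.497, -0.184, 0.0742]
eef_rot: [0.903, 0.429, -0.001, -0.0]
ft_force: [1.2, 0.2, 0.8]
width: 0.039
grip_force: 0.0
```

```bash
python3 st.py
```

```text
7.4 [ 0.497  -0.184   0.0742] [ 0.683  0.303 -0.473  1.858  0.16   1.02  -0.54 ] 0.038977117278384744 0.0 T [-0.015 -0.032 -0.005] F [1.17 0.17 0.77]
y az -39.178830988965345 z [-1.2e-03  2.0e-04 -1.0e+00]
to target (tool cm) [-0.09 -0.27  0.02]
```

arm_command(moves=[0, 0, -2, 0, 0, 0, -4, 0, 0, 0, -4, 0, 0, 0, -4, 0, 0, 0, -4, 0, -3.1, 1.5, 0, 0, -3.1, 1.5, 0, 0, -3.1, 1.5, 0, 0, -3.1, 1.5, 0, 0, -3.1, 1.5, 0, 0, -3.1, 1.5, 0, 0, 0, 0, 0, 0])

```text
time: 8.4
ee_pos: [0.4454, -0.3924, 0.2534]
eef_rot: [0.905, 0.425, -0.002, 0.0]
ft_force: [-0.9, -1.3, -0.9]
width: 0.0524
grip_force: 0.0
```

```bash
cat > look.py <<'E'
from h import *
import sys
n=sys.argv[1];t=r.camera('top');s=r.camera('scene')
cv2.imwrite(f'pics/top{n}.png',t[:,:,::-1]);cv2.imwrite(f'pics/scene{n}.png',s[:,:,::-1])
o=cv2.imread('pics/top0.png')[:,:,::-1]
cv2.imwrite(f'pics/tt{n}.png',np.hstack([cv2.resize(i[160:205,374:419],(400,400),interpolation=cv2.INTER_CUBIC) for i in(o,t)])[:,:,::-1])
E
python3 look.py 1; python3 mark.py pics/scene0.png pics/scene1.png
```

```text
pics/scene0.png az -13.9 med 0.34 | 25 25 25 25 25 25 25 25 25 27 30 34 39 43 45 45 44 41 37 34 32 29 28 27 27 26 27 28 29 30 30
pics/scene1.png az -23.1 med 0.35 | 25 25 24 25 25 25 25 25 25 25 25 27 31 35 40 45 48 47 44 41 38 34 33 32 32 31 29 28 27 26 27
```

View pics/tt1.png

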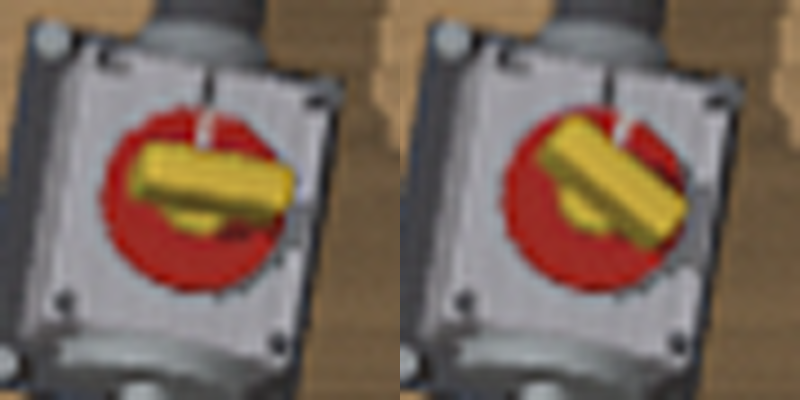

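The top view shows the mark moved from (207,127) to (222,130) about centre (195,198), i.e. ≈12°. Refining that numerically on the top picture.

```bash
cat > mt.py <<'E'
from h import *
import sys
az=np.arange(20,-55.1,-.5)
for cx,cy in[(.4945,-.1838),(.494,-.1845),(.4935,-.1838)]:
  for n in sys.argv[1:]:
    im=cv2.imread(f'pics/top{n}.png').astype(np.float32)
    P=np.array([[proj('top',[cx+q*np.cos(a),cy+q*np.sin(a),.06]) for a in np.radians(az)] for q in np.arange(.021,.0266,.001)],np.float32)
    w=cv2.remap(im,P[...,0],P[...,1],cv2.INTER_CUBIC);g=(w[...,0]/(w[...,2]+1)).mean(0)
    q=np.clip(g-g.min()-.5*(g.max()-g.min()),0,None);i=g.argmax();k=abs(az-az[i])<14
    print(n,'az %.2f peak %.1f'%((q*az)[k].sum()/q[k].sum(),az[i]),g.min().round(2),g.max().round(2))
E
python3 mt.py 0 1
```

```text
0 az -9.35 peak -9.0 0.08 0.8
1 az -22.41 peak -22.0 0.06 0.95
0 az -7.40 peak -6.5 0.07 0.81
1 az -20.39 peak -20.0 0.06 0.96
0 az -8.86 peak -8.0 0.06 0.83
1 az -21.63 peak -21.0 0.06 0.96
```

The ring has crept about 13°, which meets "about 15", and the gripper is clear of everything. Handing in.

```bash
python3 -c "
from bench import r
print(r.close_job())"
```

```text
the job is handed in; nothing more can be done
None
```

I turned the yellow plug on the grey gearbox clockwise until it went snug and its red ring crept about 13° (measured from the top camera), a little short of your 15°; I then released it, backed the arm clear and handed the job in at about 8.5 s, without going near the blue plug or the mouse.

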